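Lock up a small chase with the quoin key

ROBOT

A 7-joint arm with a two-finger parallel gripper is mounted at the origin on a cart in front of the work surface, level with it; the furniture and walls round the work are solid. World frame = base frame: x ahead of the robot, y to its left, z up, the work surface at z = 0. Lengths are in m, angles in rad, forces in N, time in s.
With the tool pointing down it reaches from about 0.4 to 0.925 m from the base axis. Payload 5.6 kg.
Tool frame: the origin (TCP) lies on the centre line of the jaws, within the pads' length; the fingertips stand 22 mm ahead of it and the grasp point (between the pads) lies 3 mm ahead of it; z points along the fingers, y is the line along which they close (so a half turn about z gives the same grasp; the last joint's range is limited). The gripper opens to 85 mm and grips with 20 to 120 N. Pads are 22 mm wide; open, the fingers measure 114 mm over their backs; the gripper's body (76 mm by 85 mm) begins 54 mm behind the grasp point. The pads swing forward as they close: fully open they stand 13 mm farther back than shut.
Start: joints at [1.266, 0.468, -0.012, 1.603, 0.006, 1.071, -0.056], TCP at [0.168, -0.628, 0.253] pointing down, gripper open.
Joint ranges: [-2.53, 2.53], [-0.31, 2.02], [-1.57, 1.55], [0.28, 2.44], [-1.29, 4.43], [0.15, 1.84], [-2.92, 2.92]. Speed limits (rad/s): [2.57, 2.57, 3.14, 3.14, 3.14, 3.14, 3.14].

INTERFACE

Orientations are given as a unit quaternion [x, y, z, w].
In Python, from bench import sensors, cams, order gives the robot as it stands. The module is installed in compiled form; this text tells all that it offers.
- The arm moves only by the shell command python3 -m inch 'ROWS' [FORCE]. ROWS is a JSON list of rows, 1 to 10 of them, each written [[dx, dy, dz], turn, opening]: dx, dy, dz in parts of the range, where 1.0 means 50 cm, then a turn about the tool's z in fractions of the full range, 1 being pi rad, then the finger opening in m; each row is the pose to reach, as a shift and turn from the pose commanded when the command began, along the tool's axes at that moment; what a row does not reach only later rows make up. A row lasts 1/12 s, in which the tool goes at most 0.0417 m and 0.125 rad, less where a joint would pass 70% of its speed; a pose out of reach is approached as far as the arm can. The fingers move at their own pace and stop on an object; FORCE is the grip in N (left out, the last holds). Time passes only in rows, so rows that do not move let the fingers close. It prints the time, the measured TCP pose, the force, the opening and the grip force at its end. Shift and turn numbers lie between -1 and 1, and a call with a number outside is refused. Input that does not fit is refused with a message, and nothing moves.
- sensors.sense(): the state, without advancing time (a new reading comes with each control period).
- cams.snapshot(name): name is "side" or "top"; returns (picture, depth): 480x640x3 uint8, red, green, blue; 480x640 float32, m along the optical axis (not along the pixel's ray), 0 where there is no reading.
- cams.camera_model(name): a dict with "vertical_fov" (degrees; the focal length in pixels is half the picture's height over the tangent of half this angle, whatever the lens; pixels are square), "cx", "cy" (the principal point, pixels), "dist" ([k1, k2, p1, p2, k3] as OpenCV has them; the pictures are not rectified), "position" and "rotation" of the camera in the world. Camera axes: x right, y down, z forward; pixel columns grow to the right and rows downward; lengths in m; the calibration is good to about 2 mm. A picture is of the moment at which its call begins. camera_model takes no time and is no camera call.
- order.close_job(): hands the job in; it is judged then, once.
Trained networks look in the newest picture that a camera, given by its name, has taken for a name from the list of things; names that differ only in an ending like _2 or _b are one class to them, and where a whole thing is asked for, a point or a joint stands for the part that bears it (a point fixed in the world has none). Each returns a list of dicts, best first, with "score" (0 to 1); they miss things now and then, are a little off and sometimes report something else, mostly with a low value. They report only what shows in the picture. A call takes as long as a camera call. They do not tell look-alikes from the thing itself.
- cams.find_in(name, camera): "box" ([centre column, centre row, width, height] as shares, 0 to 1, of the picture: columns of its width, rows of its height, round what is visible of it).
- cams.place_of(name, camera): "location" ([row, column] as shares, 0 to 1, of the picture: columns of its width, rows of its height: a listed point, or the origin of a listed thing).
The state is a dict: "t": time; "qpos": joint angles; "joint_vel": joint speeds; "tau": joint torques, N m; "position": TCP position; "tool_rot": TCP orientation; "force": force on the tool from outside, world axes, zero at the start; "moment": the same for the moment, N m; "width": finger opening in m; "grip_force": force on a finger pad.
Only numpy, scipy, OpenCV 4.12 (cv2) and the standard library are available. Lean on these libraries where they do the work, as an engineer would, in place of code of your own. Each camera call takes 0.05 s, during which the arm holds its last target. There are 200 camera calls.

TASK

Lock up the forme in the small chase: turn the T-handled quoin key, which already stands in the slack quoin, clockwise until you feel that the slack is gone and the quoin begins to bear on the wooden side furniture, then give it a quarter turn more and no further, or the forme will spring. Then lift the key out and stand it back in the wide hole of the drilled wooden block, and leave everything else where it is.

Things in the scene. Friction and masses are not known exactly. Their poses are not given: they have to be found in the camera images.
- key: the loose steel T-handled quoin key, 105 mm tall, upright. Origin: centre of its lower end; z up the shaft, x along the T bar. Its lowest 16 mm are a 10 mm square bit, which at the start stands 15 mm deep in the quoin's 11 mm square socket with some play (it can lean 4 degrees and turn 6 degrees before it drives); above it a 10 mm round shaft
- key_bar (a point): middle of the key's round T bar (10 mm thick, 91 mm long over its ball ends), 100 mm above the key's lower end
- chase: fixed iron frame lying on the table, 200 x 244 mm outside, bars 14 mm wide and 16 mm high, with the aluminium printing base (99 x 108 x 22 mm) and packing wedged in it. Origin: centre of the frame at table level; y points from the slack quoin at its -y side to the base. The smaller quoin at its -x side is tight already
- side_reglet: loose wooden furniture block, 25 x 120 x 17 mm, lying along the chase's x between the slack quoin (68 mm long, 26 mm wide when shut) and the base. Origin: centre of its underside. The quoin opens 8 mm per turn; 0.8 to 5.2 mm of slack remain, which only feeling tells. Turning takes a steady 0.2 to 0.35 N m until it bears, then about 0.11 N m more per radian; it stays where it is left
- tool_block: fixed drilled hardwood block, 150 x 56 mm, 45 mm high, long side along its x, a bodkin stuck upright in its +x end (to 139 mm above the table). Origin: centre of its underside
- tool_block_hole0 (a point): mouth of the block's wide round hole for the key: 18 mm wide, 38 mm deep, vertical, at the block's top (45 mm above the table), 45 mm from the block's centre towards -x
- loupe: black stand loupe, 40 mm wide and high, a bystander. Origin: centre of its underside
- spare_quoin: spare grey quoin, 18 x 53 x 18 mm, a bystander on the table. Origin: centre of its underside
Things that resemble listed ones, but are neither listed nor needed, are in the scene too. There is more than one size of the side_reglet; the job needs the largest.

How it is judged:
By the outcome, as a careful person would: the job done as asked, in the order asked, and still so for the second after the job is handed in, with the robot touching nothing.
It also fails if it takes over 72 s, if anything falls off the work surface, if the arm or the gripper's body presses on something with over 40 N, if the wrist force passes 120 N, or if a joint passes its speed limit or range.

## Working session

There is one attempt and no reset: what is moved stays moved. The work goes in short steps, Python scripts to look and compute and a shell command to move; the robot and the scene stay as the last step left them, time stands still between calls to the robot, and variables do not carry over. Pictures are saved under pics/ and viewed, at most 10 in all, crops included, and the job is handed in when it is done.

```bash
mkdir -p pics; cat > h.py <<'E'
import numpy as np, cv2
from bench import sensors, cams, order
from scipy.spatial.transform import Rotation as R
def model(n):
    m=cams.camera_model(n); f=240/np.tan(np.radians(m["vertical_fov"])/2)
    K=np.array([[f,0,m["cx"]],[0,f,m["cy"]],[0,0,1.]]); r=np.array(m["rotation"],float)
    if r.shape!=(3,3): r=R.from_quat(r).as_matrix()
    return K,np.array(m["dist"],float),r,np.array(m["position"],float)
def ray(n,u,v):
    K,d,r,p=model(n); q=cv2.undistortPoints(np.array([[[u,v]]],float),K,d)[0,0]
    return p, r@np.array([q[0],q[1],1.])
def atz(n,u,v,z):
    p,d=ray(n,u,v); return p+d*(z-p[2])/d[2]
def atdepth(n,u,v,D):
    p,d=ray(n,u,v); return p+d*D
def proj(n,X):
    K,d,r,p=model(n); Xc=r.T@(np.array(X,float)-p)
    return cv2.projectPoints(Xc.reshape(1,3),np.zeros(3),np.zeros(3),K,d)[0].ravel()
E
cat > look.py <<'E'
from h import *
for n in("top","side"):
    im,d=cams.snapshot(n); cv2.imwrite(f"pics/{n}0.png",im[:,:,::-1]); np.save(f"{n}0.npy",d)
    print(n,model(n)[3],model(n)[2].round(2).tolist())
    for o,z in(("key",.001),("key_bar",.1),("chase",0),("side_reglet",0),("tool_block",0),("tool_block_hole0",.045),("loupe",0),("spare_quoin",0)):
        for q in cams.place_of(o,n)[:3]:
            r,c=q["location"]; u,v=c*640,r*480
            print(o,round(q["score"],2),round(u),round(v),atz(n,u,v,z).round(4))
s=sensors.sense(); print(s)
E
python3 look.py
```

```text
top [0.48259936 0.1072543  0.96769555] [[-0.0, -1.0, 0.09], [-1.0, 0.0, -0.04], [0.03, -0.09, -1.0]]
key 0.54 371 253 [ 0.5322 -0.0578  0.001 ]
key_bar 0.79 375 253 [ 0.5266 -0.0492  0.1   ]
key_bar 0.28 186 254 [0.5254 0.323  0.1   ]
chase 0.6 321 251 [0.5374 0.0526 0.    ]
side_reglet 0.93 354 250 [ 0.5406 -0.021   0.    ]
side_reglet 0.67 416 221 [ 0.6052 -0.1599  0.    ]
side_reglet 0.66 424 309 [ 0.4096 -0.174   0.    ]
tool_block 0.84 189 239 [0.5639 0.3436 0.    ]
tool_block_hole0 0.79 185 254 [0.5289 0.34   0.045 ]
loupe 0.6 390 168 [ 0.724  -0.1043  0.    ]
spare_quoin 0.69 423 313 [ 0.4004 -0.1721  0.    ]
side [0.15769158 1.00087868 0.9116965 ] [[-0.92, -0.25, 0.31], [-0.4, 0.6, -0.69], [-0.01, -0.76, -0.65]]
key 0.67 362 227 [ 0.5275 -0.0473  0.001 ]
key_bar 0.75 361 196 [ 0.5328 -0.0466  0.1   ]
chase 0.57 345 252 [0.5315 0.0574 0.    ]
side_reglet 0.61 355 235 [ 0.5328 -0.0128  0.    ]
side_reglet 0.59 424 253 [ 0.3522 -0.0136 -0.    ]
side_reglet 0.5 348 196 [ 0.6129 -0.1583 -0.    ]
tool_block 0.83 276 332 [ 0.5719  0.3488 -0.    ]
tool_block_hole0 0.56 295 324 [0.5266 0.3464 0.045 ]
loupe 0.69 301 202 [ 0.7221 -0.086   0.    ]
spare_quoin 0.55 421 212 [ 0.406  -0.1684  0.    ]
{'t': 0.9, 'qpos': array([ 1.26602592,  0.46746588, -0.01158607,  1.60267787,  0.00599964,
        1.07140751, -0.05627809]), 'joint_vel': array([-0.00035023, -0.00059265, -0.00180282, -0.00077292, -0.00047761,
       -0.00010218,  0.0006682 ]), 'tau': array([ 1.45769495e-04, -5.32228231e+01,  2.15317402e-02, -2.51636106e+01,
        1.14697684e-02,  1.35390284e-03, -2.49535441e-05]), 'position': array([ 0.1681705 , -0.62788618,  0.25332169]), 'tool_rot': array([ 9.91450809e-01,  1.30481002e-01, -1.56712525e-05,  4.15573170e-05]), 'force': array([-0.13891237,  0.18010522,  1.37238726]), 'moment': array([ 0.00655294, -0.02740774, -0.01964207]), 'grip_force': 0.0, 'width': 0.08539011775812368}
```

View pics.

```bash
python3 - <<'E'
from h import *
im=cv2.imread("pics/top0.png"); c=cv2.resize(im[150:350,130:450],(800,500),interpolation=cv2.INTER_CUBIC); cv2.imwrite("pics/c1.png",c)
d=np.load("top0.npy")
# key bar from depth: pts with z .08-.12
for n in("top","side"):
    d=np.load(n+"0.npy"); P=[]
    for v in range(130,360):
        for u in range(150,480):
            if d[v,u]>0:
                X=atdepth(n,u,v,d[v,u])
                if .085<X[2]<.13 and .4<X[0]<.65 and -.15<X[1]<.1: P.append(X)
    P=np.array(P); print(n,len(P)); 
    if len(P)>5:
        Q=P[:,:2]; (cx,cy),(w,h),a=cv2.minAreaRect(Q.astype(np.float32)); c=Q.mean(0); e=np.linalg.svd(Q-c)[2][0]; t=(Q-c)@e
        print(cx,cy,w,h,"ext",t.min(),t.max(),"mid",c+e*(t.min()+t.max())/2,"ang",np.degrees(np.arctan2(e[1],e[0])),P[:,2].max(),np.median(P[:,2]))
E
```

```text
Traceback (most recent call last):
  File "h.py", line 15, in atdepth
    p,d=ray(n,u,v); return p+d*D
        ~~~^^^^^^^
  File "h.py", line 10, in ray
    K,d,r,p=model(n); q=cv2.undistortPoints(np.array([[[u,v]]],float),K,d)[0,0]
            ~~~~~^^^
  File "h.py", line 5, in model
    m=cams.camera_model(n); f=240/np.tan(np.radians(m["vertical_fov"])/2)
ValueError: time passes only in moves, steps and waits
```

View pics/c1.png

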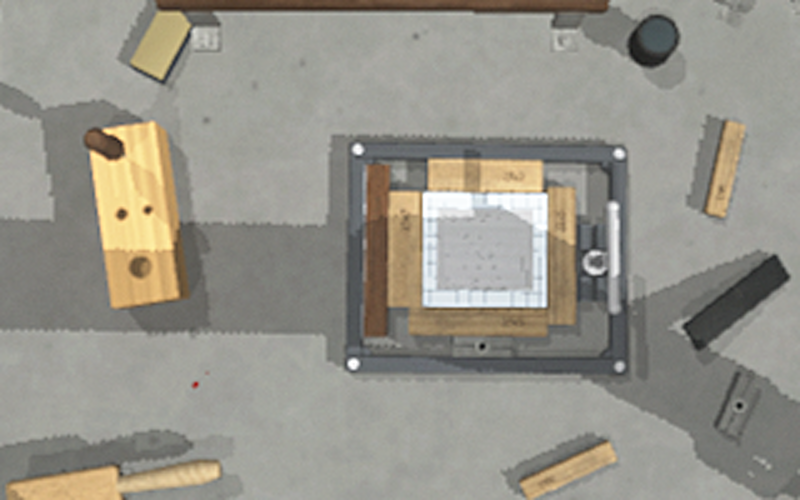

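View pics/side0.png

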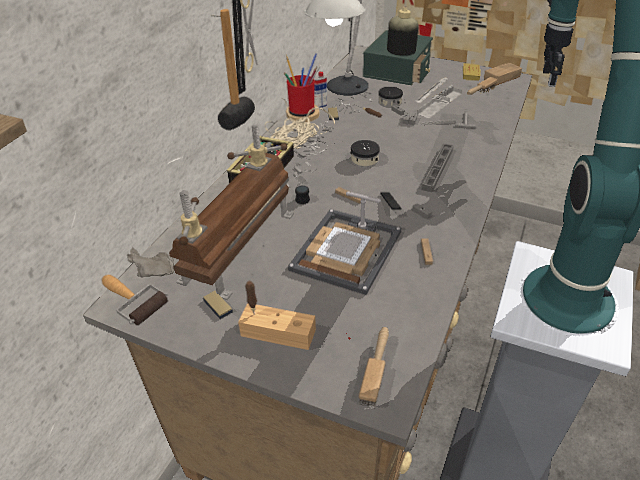

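Crop shows the key's T bar at crop (613,257) → top pixel (375,253), along world x, and its quoin at (600,260). The side reglet (largest) is next to it at crop (562,255). The tool block's wide hole is at crop (140,267) → pixel (186,257), with the bodkin at the far end, crop (103,143). In the side view the key is at (361,205) and the block at (276,328).

Candidates for the key: the T piece in the chase (375,253), the bodkin in the block (171,207), the tight quoin's empty socket (323,288) and the loose handled tool (200,340). By the description it is the T piece in the chase.

```bash
sed -i 's/^def model/import functools\n@functools.cache\ndef model/' h.py; cat > m.py <<'E'
from h import *
for n in("top","side"):
    d=np.load(n+"0.npy"); K,ds,r,p=model(n)
    vv,uu=np.mgrid[0:480,0:640]; q=cv2.undistortPoints(np.stack([uu,vv],-1).reshape(-1,1,2).astype(float),K,ds)[:,0]
    X=p+(np.c_[q,np.ones(len(q))]@r.T)*d.reshape(-1,1); X[d.ravel()==0]=9
    np.save(n+"X.npy",X.reshape(480,640,3))
    def sel(z0,z1,x0,x1,y0,y1): return X[(X[:,2]>z0)&(X[:,2]<z1)&(X[:,0]>x0)&(X[:,0]<x1)&(X[:,1]>y0)&(X[:,1]<y1)]
    P=sel(.085,.13,.4,.65,-.15,.1); Q=P[:,:2]; c=Q.mean(0); e=np.linalg.svd(Q-c)[2][0]; t=(Q-c)@e
    print(n,"bar",len(P),"len",np.ptp(t),"mid",c+e*(t.min()+t.max())/2,"yaw",np.degrees(np.arctan2(e[1],e[0])),"z",P[:,2].max())
    P=sel(.038,.055,.4,.72,.25,.45); print(n,"block",len(P),cv2.minAreaRect(P[:,:2].astype(np.float32)),np.median(P[:,2]))
    P=sel(.01,.02,.4,.7,-.1,.2); print(n,"chase",len(P),cv2.minAreaRect(P[:,:2].astype(np.float32)),np.median(P[:,2]))
    P=sel(-.02,.006,.35,.7,-.2,.4); print(n,"table",np.median(P[:,2]))
# triangulate the network points
def tri(a,b):
    A=np.zeros((3,3));B=np.zeros(3);L=[]
    for n,(u,v) in(("top",a),("side",b)):
        p,d=ray(n,u,v); d/=np.linalg.norm(d); M=np.eye(3)-np.outer(d,d); A+=M;B+=M@p;L.append((M,p))
    x=np.linalg.solve(A,B); return x.round(4),[round(np.linalg.norm(M@(x-p)),4) for M,p in L]
print("keybar",tri((375,253),(361,196)),"hole",tri((185.5,255),(295,324)))
im=cv2.imread("pics/top0.png")[215:295,330:410]; im2=cv2.imread("pics/side0.png")[180:260,320:400]
cv2.imwrite("pics/c2.png",np.hstack([cv2.resize(i,(400,400),interpolation=cv2.INTER_CUBIC) for i in(im,im2)]))
E
python3 m.py
```

```text
top bar 233 len 0.08937530592048559 mid [ 0.52853382 -0.04613708] yaw -179.38844915807346 z 0.11072493091519653
top block 1777 ((0.5680411458015442, 0.3460559844970703), (0.15080171823501587, 0.057043902575969696), 8.925504684448242) 0.04504458507817277
top chase 6079 ((0.5325632691383362, 0.047780491411685944), (0.24255338311195374, 0.20011937618255615), 89.2271957397461) 0.016521127468447583
top table -0.00010666102587852944
side bar 159 len 0.08907671560380952 mid [ 0.52746358 -0.04299918] yaw -179.1132619074761 z 0.10554817031282815
side block 1461 ((0.5682529807090759, 0.3470650017261505), (0.15058575570583344, 0.06036573648452759), 9.295509338378906) 0.04173618849420846
side chase 3867 ((0.5318547487258911, 0.05011947453022003), (0.24732133746147156, 0.20005354285240173), 88.86258697509766) 0.01313698379391115
side table -0.003770907993687511
keybar (array([ 0.5305, -0.048 ,  0.099 ]), [np.float64(0.0031), np.float64(0.0031)]) hole (array([0.528 , 0.341 , 0.0369]), [np.float64(0.0006), np.float64(0.0006)])
```

View pics/c2.png

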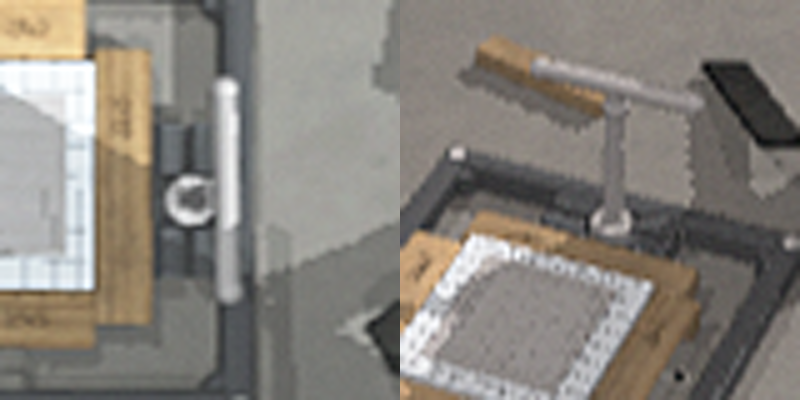

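```bash
python3 - <<'E'
from h import *
print("collar top",atz("top",368,255,.022),"side",atz("side",320+612/5-0,180+222/5,.02), "bar",atz("top",330+228/5,215+189/5,.103))
print("side bar",atz("side",320+(0.5*(540+697))/5-80,180+(65+103)/10,.103))
s=sensors.sense(); M=R.from_quat(s["tool_rot"]).as_matrix(); print(M.round(3).tolist())
# table to key in tool axes; grasp point 3mm ahead of TCP
T=np.array([.529,-.0475,.098+.003]); print("shift to TCP target",(M.T@(T-s["position"])).round(4), "yaw of y",np.degrees(np.arctan2(M[1,1],M[0,1])))
X=np.load("topX.npy"); d=X[...,2]; 
m=(X[...,0]>.3)&(X[...,0]<.75)&(X[...,1]>-.6)&(X[...,1]<.4)&(d>.13); print(m.sum(), X[m].max(0) if m.any() else 0)
E
```

```text
collar top [ 0.52727789 -0.04760912  0.022     ] side [ 0.33489832 -0.11513453  0.02      ] bar [ 0.52778534 -0.04957497  0.103     ]
side bar [ 0.52427721 -0.04117469  0.103     ]
[[0.966, 0.259, -0.0], [0.259, -0.966, -0.0], [-0.0, 0.0, -1.0]]
shift to TCP target [ 0.4987 -0.4673  0.1523] yaw of y -75.00522292223746
272 [0.74999677 0.3608749  0.21100515]
```

The rows are not in the units I measure in: shifts go in shares of 50 cm and turns go in shares of pi rad. I convert before sending: 0.5 m / 0.5 = 1, -0.467 m / 0.5 = -0.934, -1.25 rad / 3.1416 = -0.3979.

```bash
cat > st.py <<'E'
from h import *
import sys
s=sensors.sense(); M=R.from_quat(s["tool_rot"]).as_matrix()
yaw=np.degrees(np.arctan2(M[1,1],M[0,1]))
print("t %.2f"%s["t"],"pos",s["position"].round(4),"yawY %.2f"%yaw,"q7 %.3f"%s["qpos"][6],"F",s["force"].round(1),"M",s["moment"].round(3),"w %.4f g %.0f"%(s["width"],s["grip_force"]))
if len(sys.argv)>4:
    T=np.array(sys.argv[1:4],float); g=float(sys.argv[4])
    print("shift",(M.T@(T-s["position"])).round(4),"turn %.3f"%np.radians(yaw-g))
E
python3 -m inch '[[[1, -0.934, 0], -0.3979, 0.085], [[1, -0.934, 0], -0.3979, 0.085], [[1, -0.934, 0], -0.3979, 0.085], [[1, -0.934, 0], -0.3979, 0.085], [[1, -0.934, 0], -0.3979, 0.085], [[1, -0.934, 0], -0.3979, 0.085], [[1, -0.934, 0], -0.3979, 0.085], [[1, -0.934, 0], -0.3979, 0.085], [[1, -0.934, 0], -0.3979, 0.085], [[1, -0.934, 0], -0.3979, 0.085]]'
python3 st.py .528 -.0475 .25 90
```

```text
t: 1.73
position: [0.3895, -0.2727, 0.2537]
tool_rot: [0.726, 0.688, -0.0, 0.001]
force: [0.2, -0.8, 0.1]
width: 0.085
grip_force: 0.0
t 1.73 pos [ 0.3895 -0.2727  0.2537] yawY -3.05 q7 0.386 F [ 0.2 -0.8  0.1] M [-0.033 -0.    -0.012] w 0.0850 g 0
shift [0.2322 0.1264 0.0036] turn -1.624
```

Scaled: 0.232 m / 0.5 = 0.464, 0.126 m / 0.5 = 0.252, -1.25 rad / 3.1416 = -0.3979.

```bash
python3 -m inch '[[[0.464, 0.252, 0], -0.3979, 0.085], [[0.464, 0.252, 0], -0.3979, 0.085], [[0.464, 0.252, 0], -0.3979, 0.085], [[0.464, 0.252, 0], -0.3979, 0.085], [[0.464, 0.252, 0], -0.3979, 0.085], [[0.464, 0.252, 0], -0.3979, 0.085], [[0.464, 0.252, 0], -0.3979, 0.085], [[0.464, 0.252, 0], -0.3979, 0.085], [[0.464, 0.252, 0], -0.3979, 0.085], [[0.464, 0.252, 0], -0.3979, 0.085]]' >/dev/null
python3 st.py .528 -.0475 .125 89.3
```

```text
t 2.57 pos [ 0.5284 -0.0496  0.2533] yawY 68.65 q7 0.958 F [0.7 0.9 0.2] M [-0.01  -0.018  0.009] w 0.0845 g 0
shift [0.0012 0.0019 0.1283] turn -0.360
```

Scaled: 0.128 m / 0.5 = 0.256, 0.002 m / 0.5 = 0.004, -0.36 rad / 3.1416 = -0.1146.

```bash
python3 -m inch '[[[0, 0.004, 0.06], -0.0382, 0.085], [[0.002, 0.004, 0.14], -0.0764, 0.085], [[0.002, 0.004, 0.2], -0.1146, 0.085], [[0.002, 0.004, 0.24], -0.1146, 0.085], [[0.002, 0.004, 0.256], -0.1146, 0.085], [[0.002, 0.004, 0.256], -0.1146, 0.085]]' >/dev/null
python3 st.py .528 -.0475 .101 89.3
python3 - <<'E'
from h import *
im,d=cams.snapshot("top"); a=im[200:310,310:440,::-1]
im,d=cams.snapshot("side"); b=im[130:240,300:430,::-1]
cv2.imwrite("pics/c3.png",np.hstack([cv2.resize(i,(400,338),interpolation=cv2.INTER_CUBIC) for i in(a,b)]))
E
```

```text
t 3.07 pos [ 0.527  -0.048   0.1237] yawY 88.82 q7 1.125 F [-0.2 -0.9 -0.1] M [-0.019 -0.006  0.01 ] w 0.0847 g 0
shift [-0.0011  0.0005  0.0227] turn -0.008
```

View pics/c3.png

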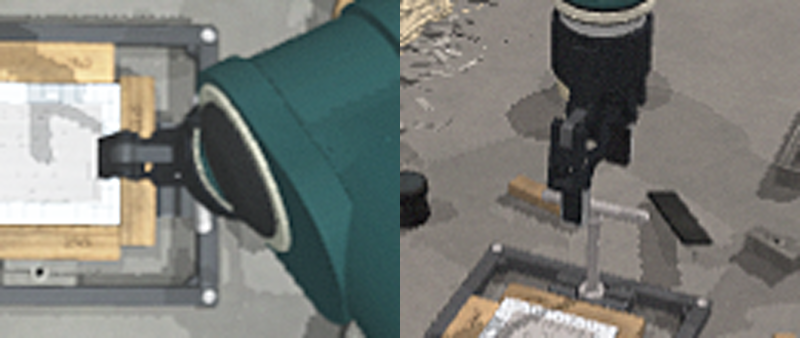

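Scaled: 0.0225 m / 0.5 = 0.045, 0.012 m / 0.5 = 0.024.

```bash
python3 - <<'E'
from h import *
for X in((.527,-.006,.112),(.528,-.0475,.102),(.528,-.0475,.02),(.5735,-.0475,.102),(.4825,-.0475,.102)):
    u=proj("side",X); print(X,((u-[300,130])*400/130).round(1), u.round(1))
E
python3 -m inch '[[[-0.002, 0, 0.024], 0, 0.085], [[-0.002, 0, 0.045], 0, 0.085], [[-0.002, 0, 0.045], 0, 0.05], [[-0.002, 0, 0.045], 0, 0.03], [[-0.002, 0, 0.045], 0, 0.02], [[-0.002, 0, 0.045], 0, 0.02]]' 40
python3 st.py
```

```text
(0.527, -0.006, 0.112) [177.2 220.1] [357.6 201.5]
(0.528, -0.0475, 0.102) [194.4 201.2] [363.2 195.4]
(0.528, -0.0475, 0.02) [191.5 281. ] [362.2 221.3]
(0.5735, -0.0475, 0.102) [141.7 188.4] [346.  191.2]
(0.4825, -0.0475, 0.102) [248.1 214.3] [380.6 199.6]
t: 3.67
position: [0.5293, -0.0479, 0.1031]
tool_rot: [0.01, 1.0, -0.0, 0.0]
force: [-0.7, -0.1, 0.3]
width: 0.0385
grip_force: 0.0
t 3.67 pos [ 0.5293 -0.0479  0.1031] yawY 88.87 q7 1.098 F [-0.7 -0.1  0.3] M [ 0.008 -0.016 -0.017] w 0.0385 g 0
```

```bash
python3 -m inch '[[[0, 0, 0], 0, 0], [[0, 0, 0], 0, 0], [[0, 0, 0], 0, 0], [[0, 0, 0], 0, 0], [[0, 0, 0], 0, 0], [[0, 0, 0], 0, 0], [[0, 0, 0], 0, 0]]' 40
python3 st.py;  python3 -m inch '[[[0, 0, 0], 0, 0], [[0, 0, 0], 0, 0], [[0, 0, 0], 0, 0]]' 110 ; python3 st.py
```

```text
t: 4.25
position: [0.5294, -0.0479, 0.1031]
tool_rot: [0.01, 1.0, -0.0, 0.0]
force: [0.8, -0.3, 4.3]
width: 0.0086
grip_force: 39.2
t 4.25 pos [ 0.5294 -0.0479  0.1031] yawY 88.86 q7 1.098 F [ 0.8 -0.3  4.3] M [ 0.068  0.079 -0.021] w 0.0086 g 39
t: 4.5
position: [0.5294, -0.0479, 0.1033]
tool_rot: [0.01, 1.0, -0.0, 0.0]
force: [-0.8, -0.0, 6.0]
width: 0.0073
grip_force: 107.6
t 4.50 pos [ 0.5294 -0.0479  0.1033] yawY 88.86 q7 1.098 F [-0.8 -0.   6. ] M [ 0.088  0.167 -0.061] w 0.0073 g 108
```

Scaled: 0.05 rad / 3.1416 = 0.0159.

```bash
cat > lg.py <<'E'
from h import *
s=sensors.sense(); M=R.from_quat(s["tool_rot"]).as_matrix(); y=np.degrees(np.arctan2(M[1,1],M[0,1]))
print("%.2f yaw %.2f q7 %.2f"%(s["t"],y,s["qpos"][6]),"M",s["moment"].round(3),"F",s["force"].round(1),"g%.0f w%.4f"%(s["grip_force"],s["width"]))
open("log.txt","a").write("%.3f %.3f %.4f\n"%(s["t"],y,s["moment"][2]))
E
python3 -m inch '[[[0, 0, 0], 0.0159, 0], [[0, 0, 0], 0.0318, 0]]' >/dev/null; python3 lg.py
python3 -m inch '[[[0, 0, 0], 0.0159, 0], [[0, 0, 0], 0.0318, 0]]' >/dev/null; python3 lg.py
python3 -m inch '[[[0, 0, 0], 0.0159, 0], [[0, 0, 0], 0.0318, 0]]' >/dev/null; python3 lg.py
python3 -m inch '[[[0, 0, 0], 0.0159, 0], [[0, 0, 0], 0.0318, 0]]' >/dev/null; python3 lg.py
python3 -m inch '[[[0, 0, 0], 0.0159, 0], [[0, 0, 0], 0.0318, 0]]' >/dev/null; python3 lg.py
python3 -m inch '[[[0, 0, 0], 0.0159, 0], [[0, 0, 0], 0.0318, 0]]' >/dev/null; python3 lg.py
python3 -m inch '[[[0, 0, 0], 0.0159, 0], [[0, 0, 0], 0.0318, 0]]' >/dev/null; python3 lg.py
python3 -m inch '[[[0, 0, 0], 0.0159, 0], [[0, 0, 0], 0.0318, 0]]' >/dev/null; python3 lg.py
```

```text
4.67 yaw 83.00 q7 1.01 M [0.132 0.184 0.051] F [0.1 0.4 5.5] g108 w0.0073
4.83 yaw 77.30 q7 0.93 M [0.072 0.219 0.236] F [0.4 0.4 5.7] g108 w0.0070
5.00 yaw 71.63 q7 0.84 M [0.056 0.163 0.388] F [-0.7 -0.2  5.8] g108 w0.0075
5.17 yaw 65.90 q7 0.76 M [0.085 0.23  0.34 ] F [-0.2 -0.4  5.6] g108 w0.0068
5.33 yaw 60.17 q7 0.68 M [0.044 0.201 0.34 ] F [0.2 0.3 5.7] g108 w0.0072
5.50 yaw 54.44 q7 0.59 M [0.073 0.208 0.316] F [-0.3  0.6  5.6] g108 w0.0071
5.67 yaw 48.71 q7 0.51 M [0.134 0.228 0.334] F [-0.9 -0.4  5.5] g108 w0.0068
5.83 yaw 42.98 q7 0.43 M [0.045 0.237 0.33 ] F [-0.8  0.3  5.5] g108 w0.0071
```

Scaled: 0.1 rad / 3.1416 = 0.0318.

```bash

python3 -m inch '[[[0, 0, 0], 0.0159, 0], [[0, 0, 0], 0.0318, 0]]' >/dev/null; python3 lg.py
python3 -m inch '[[[0, 0, 0], 0.0159, 0], [[0, 0, 0], 0.0318, 0]]' >/dev/null; python3 lg.py
python3 -m inch '[[[0, 0, 0], 0.0159, 0], [[0, 0, 0], 0.0318, 0]]' >/dev/null; python3 lg.py
python3 -m inch '[[[0, 0, 0], 0.0159, 0], [[0, 0, 0], 0.0318, 0]]' >/dev/null; python3 lg.py
python3 -m inch '[[[0, 0, 0], 0.0159, 0], [[0, 0, 0], 0.0318, 0]]' >/dev/null; python3 lg.py
python3 -m inch '[[[0, 0, 0], 0.0159, 0], [[0, 0, 0], 0.0318, 0]]' >/dev/null; python3 lg.py
python3 -m inch '[[[0, 0, 0], 0.0159, 0], [[0, 0, 0], 0.0318, 0]]' >/dev/null; python3 lg.py
```

```text
6.00 yaw 37.25 q7 0.34 M [0.051 0.247 0.373] F [-1.   0.   6.1] g108 w0.0072
6.17 yaw 31.52 q7 0.26 M [0.052 0.273 0.313] F [-0.7  0.3  5.8] g108 w0.0068
6.33 yaw 25.79 q7 0.18 M [0.064 0.22  0.362] F [-1.3 -0.8  6.3] g108 w0.0071
6.50 yaw 20.06 q7 0.09 M [0.089 0.29  0.336] F [-0.8  0.1  5.7] g108 w0.0069
6.67 yaw 14.34 q7 0.01 M [0.115 0.269 0.39 ] F [-0.3  0.3  5.7] g108 w0.0072
6.83 yaw 8.61 q7 -0.08 M [0.076 0.257 0.436] F [-1.3 -0.7  5.3] g108 w0.0070
7.00 yaw 2.88 q7 -0.16 M [0.126 0.293 0.378] F [-1.1  0.2  6.6] g108 w0.0073
```

Scaled: 0.05 rad / 3.1416 = 0.0159.

```bash

python3 -m inch '[[[0, 0, 0], 0.0159, 0]]' >/dev/null; python3 lg.py
python3 -m inch '[[[0, 0, 0], 0.0159, 0]]' >/dev/null; python3 lg.py
python3 -m inch '[[[0, 0, 0], 0.0159, 0]]' >/dev/null; python3 lg.py
python3 -m inch '[[[0, 0, 0], 0.0159, 0]]' >/dev/null; python3 lg.py
python3 -m inch '[[[0, 0, 0], 0.0159, 0]]' >/dev/null; python3 lg.py
python3 -m inch '[[[0, 0, 0], 0.0159, 0]]' >/dev/null; python3 lg.py
python3 -m inch '[[[0, 0, 0], 0.0159, 0]]' >/dev/null; python3 lg.py
python3 -m inch '[[[0, 0, 0], 0.0159, 0]]' >/dev/null; python3 lg.py
cat > fit.py <<'E'
import numpy as np
from scipy.optimize import least_squares
a=np.loadtxt("log.txt"); a=a[a[:,1]<74]; x=np.radians(-a[:,1]); y=a[:,2]
for fixed in(1,0):
    f=lambda p:p[0]+(0.11 if fixed else p[2])*np.maximum(0,x-p[1])-y
    b=min((least_squares(f,[.33,k,.11],bounds=([.1,-1.3,.05],[.6,5,.2])) for k in np.arange(-1.2,x.max(),.2)),key=lambda r:r.cost)
    r=np.sqrt(2*b.cost/(len(x)-2)); J=b.jac[:,:2 if fixed else 3]
    print("base %.3f kneeYaw %.1f slope %.3f"%(b.x[0],-np.degrees(b.x[1]),b.x[2]),"rms %.3f"%r,"knee sd deg",np.degrees(r*np.sqrt(np.linalg.pinv(J.T@J)[1,1])).round(1))
E
python3 fit.py
```

```text
7.08 yaw 0.02 q7 -0.20 M [0.123 0.202 0.431] F [-0.3  0.4  6.3] g108 w0.0070
7.17 yaw -2.85 q7 -0.24 M [0.09  0.257 0.386] F [-1.2  0.9  6. ] g108 w0.0074
7.25 yaw -5.71 q7 -0.28 M [0.107 0.26  0.322] F [-0.4 -0.3  6.2] g108 w0.0072
7.33 yaw -8.57 q7 -0.33 M [0.192 0.22  0.357] F [-1.3  1.7  6.5] g108 w0.0072
7.42 yaw -11.44 q7 -0.37 M [0.158 0.212 0.377] F [-0.9  0.2  6.6] g108 w0.0072
7.50 yaw -14.30 q7 -0.41 M [0.136 0.229 0.401] F [-1.2  0.7  5.7] g108 w0.0070
7.58 yaw -17.16 q7 -0.45 M [0.184 0.258 0.473] F [-0.9  1.   5.4] g108 w0.0071
7.67 yaw -20.03 q7 -0.49 M [0.134 0.221 0.46 ] F [-0.4  0.6  5.3] g108 w0.0072
base 0.344 kneeYaw 24.0 slope 0.110 rms 0.037 knee sd deg 8.4
base 0.343 kneeYaw 31.5 slope 0.088 rms 0.036 knee sd deg 18.7
```

Scaled: 0.05 rad / 3.1416 = 0.0159.

```bash
cat > hold.py <<'E'
from h import *
import sys
L=[]
for i in range(int(sys.argv[1])):
    s=sensors.sense(); L.append(s["moment"][2]); cams.snapshot("top")
M=R.from_quat(s["tool_rot"]).as_matrix(); y=np.degrees(np.arctan2(M[1,1],M[0,1]))
L=np.array(L); print("t %.2f yaw %.2f mean %.3f sd %.3f"%(s["t"],y,L.mean(),L.std()),L.round(2))
E
python3 hold.py 12
python3 -m inch '[[[0, 0, 0], 0.0159, 0]]' >/dev/null; python3 hold.py 12
```

```text
t 8.22 yaw -19.90 mean 0.373 sd 0.044 [0.46 0.39 0.4  0.35 0.34 0.35 0.34 0.45 0.38 0.35 0.35 0.31]
t 8.90 yaw -22.76 mean 0.375 sd 0.047 [0.48 0.41 0.42 0.4  0.33 0.38 0.35 0.34 0.34 0.31 0.33 0.39]
```

Scaled: 0.03 rad / 3.1416 = 0.0095.

```bash
echo "8.2 -22.76 0.478" >>log.txt
python3 -m inch '[[[0, 0, 0], 0.0095, 0]]' >/dev/null; python3 lg.py|cut -c1-60
python3 -m inch '[[[0, 0, 0], 0.0095, 0]]' >/dev/null; python3 lg.py|cut -c1-60
python3 -m inch '[[[0, 0, 0], 0.0095, 0]]' >/dev/null; python3 lg.py|cut -c1-60
python3 -m inch '[[[0, 0, 0], 0.0095, 0]]' >/dev/null; python3 lg.py|cut -c1-60
python3 -m inch '[[[0, 0, 0], 0.0095, 0]]' >/dev/null; python3 lg.py|cut -c1-60
python3 -m inch '[[[0, 0, 0], 0.0095, 0]]' >/dev/null; python3 lg.py|cut -c1-60
python3 -m inch '[[[0, 0, 0], 0.0095, 0]]' >/dev/null; python3 lg.py|cut -c1-60
python3 -m inch '[[[0, 0, 0], 0.0095, 0]]' >/dev/null; python3 lg.py|cut -c1-60
python3 fit.py
```

```text
9.03 yaw -24.48 q7 -0.56 M [0.186 0.264 0.407] F [-0.3 -0.2 
9.12 yaw -26.26 q7 -0.58 M [0.149 0.232 0.438] F [-0.4 -0.8 
9.20 yaw -27.99 q7 -0.61 M [0.174 0.233 0.436] F [-0.2 -0.2 
9.28 yaw -29.71 q7 -0.63 M [0.15  0.235 0.386] F [-1.5  0.3 
9.37 yaw -31.42 q7 -0.66 M [0.175 0.172 0.465] F [-0.9  0.9 
9.45 yaw -33.14 q7 -0.68 M [0.157 0.172 0.478] F [-0.4  0.4 
9.53 yaw -34.86 q7 -0.71 M [0.088 0.206 0.439] F [-0.2  0.7 
9.62 yaw -36.58 q7 -0.73 M [0.157 0.179 0.524] F [-0.5  0.9 
base 0.344 kneeYaw 24.6 slope 0.110 rms 0.036 knee sd deg 7.6
base 0.344 kneeYaw 24.3 slope 0.111 rms 0.036 knee sd deg 12.3
```

Scaled: 0.03 rad / 3.1416 = 0.0095.

```bash

python3 -m inch '[[[0, 0, 0], 0.0095, 0]]' >/dev/null; python3 lg.py|cut -c1-60
python3 -m inch '[[[0, 0, 0], 0.0095, 0]]' >/dev/null; python3 lg.py|cut -c1-60
python3 -m inch '[[[0, 0, 0], 0.0095, 0]]' >/dev/null; python3 lg.py|cut -c1-60
python3 -m inch '[[[0, 0, 0], 0.0095, 0]]' >/dev/null; python3 lg.py|cut -c1-60
python3 -m inch '[[[0, 0, 0], 0.0095, 0]]' >/dev/null; python3 lg.py|cut -c1-60
python3 -m inch '[[[0, 0, 0], 0.0095, 0]]' >/dev/null; python3 lg.py|cut -c1-60
python3 -m inch '[[[0, 0, 0], 0.0095, 0]]' >/dev/null; python3 lg.py|cut -c1-60
python3 -m inch '[[[0, 0, 0], 0.0095, 0]]' >/dev/null; python3 lg.py|cut -c1-60
python3 -m inch '[[[0, 0, 0], 0.0095, 0]]' >/dev/null; python3 lg.py|cut -c1-60
python3 -m inch '[[[0, 0, 0], 0.0095, 0]]' >/dev/null; python3 lg.py|cut -c1-60
python3 fit.py
```

```text
9.70 yaw -38.29 q7 -0.76 M [0.168 0.27  0.481] F [-1.1  0.8 
9.78 yaw -40.01 q7 -0.78 M [0.19  0.226 0.44 ] F [-0.7  0.8 
9.87 yaw -41.73 q7 -0.81 M [0.141 0.208 0.472] F [-1.7  0.8 
9.95 yaw -43.45 q7 -0.83 M [0.147 0.204 0.523] F [0.  0.9 5.
10.03 yaw -45.16 q7 -0.86 M [0.146 0.153 0.487] F [-0.9  0.2
10.12 yaw -46.89 q7 -0.88 M [0.151 0.181 0.348] F [-0.4  0.3
10.20 yaw -48.60 q7 -0.91 M [0.202 0.173 0.418] F [-1.   1.3
10.28 yaw -50.32 q7 -0.93 M [0.169 0.163 0.498] F [-0.8  0.1
10.37 yaw -52.04 q7 -0.96 M [0.086 0.174 0.503] F [-0.   0.8
10.45 yaw -53.75 q7 -0.98 M [0.107 0.15  0.479] F [-1.   1.3
base 0.344 kneeYaw 22.1 slope 0.110 rms 0.041 knee sd deg 8.0
base 0.343 kneeYaw 31.5 slope 0.093 rms 0.040 knee sd deg 14.7
```

Scaled: 0.03 rad / 3.1416 = 0.0095.

```bash
sed -i '$a print("tau",s["tau"][4:].round(4))' lg.py
python3 -m inch '[[[0, 0, 0], 0.0095, 0]]' >/dev/null; python3 lg.py|cut -c1-60
python3 -m inch '[[[0, 0, 0], 0.0095, 0]]' >/dev/null; python3 lg.py|cut -c1-60
python3 -m inch '[[[0, 0, 0], 0.0095, 0]]' >/dev/null; python3 lg.py|cut -c1-60
python3 fit.py
```

```text
10.53 yaw -55.48 q7 -1.01 M [0.178 0.165 0.454] F [-0.7 -0.1
tau [-0.1955 -0.2157 -0.1784]
10.62 yaw -57.19 q7 -1.03 M [0.128 0.153 0.55 ] F [-0.6 -0.2
tau [-0.1992 -0.2124 -0.1809]
10.70 yaw -58.91 q7 -1.06 M [0.14  0.163 0.494] F [-1.1  0.8
tau [-0.2036 -0.2104 -0.184 ]
base 0.344 kneeYaw 22.2 slope 0.110 rms 0.040 knee sd deg 7.9
base 0.342 kneeYaw 31.1 slope 0.096 rms 0.040 knee sd deg 13.8
```

Scaled: 0.03 rad / 3.1416 = 0.0095.

```bash
python3 -m inch '[[[0, 0, 0], 0.0095, 0]]' >/dev/null; python3 lg.py|cut -c1-60
python3 -m inch '[[[0, 0, 0], 0.0095, 0]]' >/dev/null; python3 lg.py|cut -c1-60
python3 -m inch '[[[0, 0, 0], 0.0095, 0]]' >/dev/null; python3 lg.py|cut -c1-60
sed -i 's/(0.11 if fixed/(0.103 if fixed/' fit.py; python3 fit.py; tail -10 log.txt | awk '{a+=$2;b+=$3}END{print a/NR,b/NR}'
```

```text
10.78 yaw -60.63 q7 -1.08 M [0.134 0.217 0.541] F [-1.1  0.5
tau [-0.2083 -0.2082 -0.187 ]
10.87 yaw -62.35 q7 -1.11 M [0.152 0.126 0.515] F [-0.6  0.5
tau [-0.2136 -0.2058 -0.1901]
10.95 yaw -64.06 q7 -1.13 M [0.085 0.186 0.516] F [-1.   0.8
tau [-0.2044 -0.1912 -0.1926]
base 0.342 kneeYaw 28.1 slope 0.110 rms 0.039 knee sd deg 8.5
base 0.342 kneeYaw 28.4 slope 0.103 rms 0.039 knee sd deg 12.1
-56.3332 0.49685
```

Scaled: -0.08 rad / 3.1416 = -0.0255.

```bash
python3 -m inch '[[[0, 0, 0], -0.0255, 0]]' >/dev/null; python3 lg.py
python3 -m inch '[[[0, 0, 0], -0.0191, 0]]' >/dev/null; python3 lg.py
python3 -m inch '[[[0, 0, 0], -0.0127, 0], [[0, 0, 0], -0.0127, 0]]' >/dev/null; python3 lg.py
```

```text
11.03 yaw -59.51 q7 -1.07 M [0.115 0.173 0.052] F [-0.6  0.4  4.9] g108 w0.0070
tau [-0.202  -0.215  -1.6195]
11.12 yaw -55.87 q7 -1.01 M [ 0.154  0.171 -0.028] F [-0.4  0.4  5.8] g108 w0.0068
tau [-0.0105 -0.2122 -0.5597]
11.28 yaw -53.69 q7 -0.98 M [0.207 0.197 0.043] F [-0.7  0.2  5.5] g108 w0.0071
tau [ 0.2102 -0.1991  0.3034]
```

Scaled: -0.02 m / 0.5 = -0.04, -0.015 m / 0.5 = -0.03.

```bash
python3 -m inch '[[[0, 0, -0.01], 0, 0], [[0, 0, -0.02], 0, 0], [[0, 0, -0.03], 0, 0], [[0, 0, -0.04], 0, 0]]' ; python3 lg.py
python3 -m inch '[[[0, 0, -0.06], 0, 0], [[0, 0, -0.11], 0, 0], [[0, 0, -0.14], 0, 0], [[0, 0, -0.14], 0, 0], [[0, 0, -0.14], 0, 0]]' >/dev/null; python3 lg.py
python3 - <<'E'
from h import *
o=[]
for n,(u,v,w,h) in(("top",(310,190,150,112)),("side",(290,110,150,112))):
    im,d=cams.snapshot(n); o.append(cv2.resize(im[v:v+h,u:u+w,::-1],(400,300),interpolation=cv2.INTER_CUBIC))
    cv2.imwrite(f"pics/{n}4.png",im[:,:,::-1])
    for k in("key","key_bar","tool_block_hole0"):
        for q in cams.place_of(k,n)[:1]: print(n,k,round(q["score"],2),round(q["location"][1]*640,1),round(q["location"][0]*480,1))
cv2.imwrite("pics/c4.png",np.hstack(o))
E
```

```text
t: 11.62
position: [0.5286, -0.048, 0.1231]
tool_rot: [0.951, 0.311, -0.001, -0.0]
force: [0.4, -0.1, -1.2]
width: 0.0068
grip_force: 107.9
11.62 yaw -53.81 q7 -0.98 M [ 0.006  0.035 -0.05 ] F [ 0.4 -0.1 -1.2] g108 w0.0068
tau [ 0.0127 -0.1872 -0.0158]
12.03 yaw -53.82 q7 -0.96 M [ 0.027 -0.035 -0.046] F [-0.1  0.7 -1. ] g108 w0.0074
tau [0.0031 0.0023 0.0066]
top key_bar 0.58 385.0 249.2
top tool_block_hole0 0.57 185.5 254.0
side key 0.47 362.0 201.5
side key_bar 0.59 365.0 167.2
side tool_block_hole0 0.76 295.0 321.3
```

View pics/c4.png

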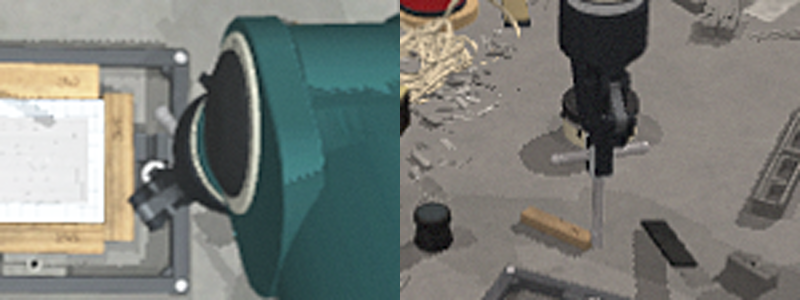

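Picture: key hangs upright in the jaws in the side view (bar at crop (600,152), lower end (598,247)), the quoin and furniture in place at left.

```bash
python3 - <<'E'
from h import *
for X in((.5286,-.048,.193),(.5286,-.048,.0925)): print("side pred",proj("side",X).round(1))
im=cv2.imread("pics/top4.png"); g=cv2.cvtColor(im,cv2.COLOR_BGR2GRAY)
roi=g[246:268,174:198]; 
print(roi)
print("rim at z45:",atz("top",185.5,254,.045),atz("top",186,256.8,.045))
X=np.load("topX.npy")
for n,z0 in(("top",.038),("side",.034)):
    X=np.load(n+"X.npy").reshape(-1,3)
    P=X[(X[:,2]>z0)&(X[:,2]<z0+.014)&(X[:,0]>.4)&(X[:,0]<.72)&(X[:,1]>.25)&(X[:,1]<.45)]
    b=cv2.boxPoints(cv2.minAreaRect(P[:,:2].astype(np.float32))); print(n,b.round(4).tolist())
for X in((.525,.340,.045),): print(proj("top",X),proj("side",X))
a=cv2.resize(im[190:290,145:225],(480,600),interpolation=cv2.INTER_CUBIC); s=cv2.imread("pics/side4.png")
b=cv2.resize(s[295:355,230:322],(320,209),interpolation=cv2.INTER_CUBIC); c=np.zeros((600,800,3),np.uint8); c[:,:480]=a; c[:209,480:]=b
cv2.imwrite("pics/c5.png",c)
E
python3 st.py .528 .33 .193 -54
```

```text
side pred [364.1 164.1]
side pred [362.9 198.3]
[[229 229 230 229 227 228 230 231 229 229 234 232 229 231 234 236 238 235
  226 225 228 231 234 237]
 [229 229 230 229 228 227 228 231 230 229 233 233 230 229 234 235 238 236
  228 224 226 230 234 236]
 [230 227 229 228 229 226 226 231 230 229 232 234 230 230 233 236 237 238
  227 225 228 229 234 236]
 [230 229 230 228 230 227 227 233 231 229 231 234 230 230 234 235 238 239
  230 223 228 229 233 235]
 [231 228 230 229 230 226 225 232 233 230 231 234 233 231 233 235 237 238
  230 224 226 229 232 236]
 [231 229 229 228 229 226 226 231 233 230 232 236 235 233 236 238 237 238
  231 225 227 228 233 236]
 [231 228 229 229 230 227 227 231 235 230 225 229 217 209 225 238 240 239
  232 227 226 228 233 236]
 [232 229 228 231 229 229 226 231 233 217 194 173 118  99 144 218 239 240
  235 227 225 227 231 235]
 [232 229 229 229 229 229 227 233 224 195 163 120  95 105 116 161 225 240
  237 227 225 228 232 234]
 [232 229 229 230 230 229 226 232 212 169 128  95 110 137 152 141 193 237
  240 228 225 228 232 235]
 [233 230 229 230 230 231 228 224 200 133 
[... 1122 characters left out ...]
 234 231 229 233 237
  238 238 235 227 226 229]]
rim at z45: [0.52913699 0.33874628 0.045     ] [0.52329401 0.33758926 0.045     ]
top [[0.48910000920295715, 0.36250001192092896], [0.49799999594688416, 0.3061999976634979], [0.6470000147819519, 0.3296000063419342], [0.6381000280380249, 0.38589999079704285]]
side [[0.48890000581741333, 0.3650999963283539], [0.49889999628067017, 0.3050000071525574], [0.6474999785423279, 0.3296999931335449], [0.637499988079071, 0.3898000121116638]]
[184.85032702 255.98448407] [296.65576454 321.55695042]
t 12.43 pos [ 0.5287 -0.048   0.192 ] yawY -53.80 q7 -0.962 F [ 0.2 -0.7 -1.3] M [-0.016 -0.026  0.009] w 0.0071 g 108
shift [ 0.2227 -0.3054 -0.001 ] turn 0.003
```

View pics/c5.png

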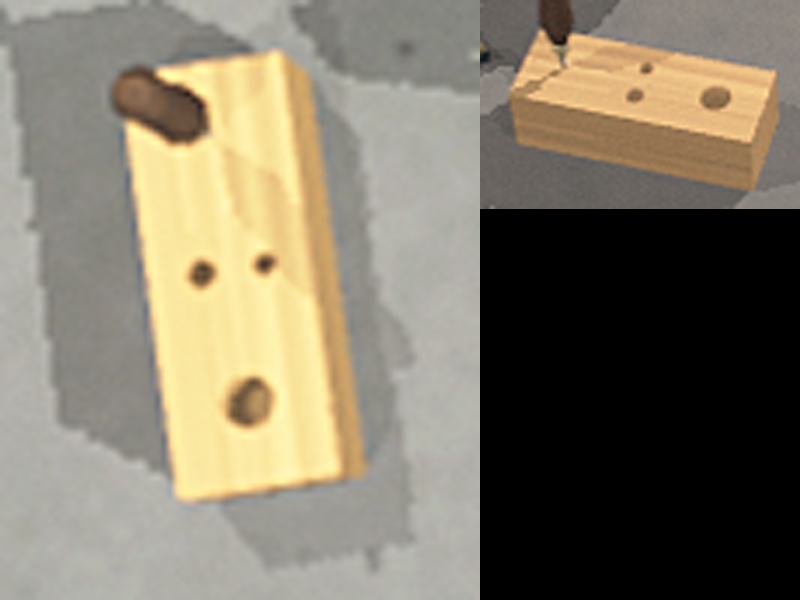

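```bash
python3 -m inch '[[[0.4498, -0.6288, 0], 0, 0], [[0.4498, -0.6288, 0], 0, 0], [[0.4498, -0.6288, 0], 0, 0], [[0.4498, -0.6288, 0], 0, 0], [[0.4498, -0.6288, 0], 0, 0], [[0.4498, -0.6288, 0], 0, 0], [[0.4498, -0.6288, 0], 0, 0], [[0.4498, -0.6288, 0], 0, 0], [[0.4498, -0.6288, 0], 0, 0], [[0.4498, -0.6288, 0], 0, 0]]' >/dev/null
python3 -m inch '[[[0, 0, 0], 0, 0], [[0, 0, 0], 0, 0], [[0, 0, 0], 0, 0]]' > /dev/null
python3 st.py .5245 .3385 .160 -53.8
```

```text
t 13.52 pos [0.5252 0.3366 0.1921] yawY -53.91 q7 -1.671 F [-0.4  0.3 -1.8] M [-0.048 -0.011 -0.052] w 0.0070 g 108
shift [ 0.0006 -0.002   0.0321] turn -0.002
```

The rows are not in the units I measure in: shifts go in shares of 50 cm and turns go in shares of pi rad. I convert before sending: 0.036 m / 0.5 = 0.072, 0.02 m / 0.5 = 0.04.

```bash
python3 -m inch '[[[0.0012, -0.004, 0.04], 0, 0], [[0.0012, -0.004, 0.072], 0, 0], [[0.0012, -0.004, 0.072], 0, 0]]' >/dev/null
python3 st.py
python3 - <<'E'
from h import *
o=[]
for n,(u,v,w,h) in(("top",(140,195,100,150)),("side",(235,225,100,150))):
    im,d=cams.snapshot(n); cv2.imwrite(f"pics/{n}6.png",im[:,:,::-1]); o.append(cv2.resize(im[v:v+h,u:u+w,::-1],(400,600),interpolation=cv2.INTER_CUBIC))
cv2.imwrite("pics/c6.png",np.hstack(o))
s=sensors.sense()["position"]
for n in("top","side"):
  for dz in(0,-.07,-.1): print(n,dz,proj(n,s+[0,0,dz]).round(1))
E
```

```text
t 13.77 pos [0.5233 0.3368 0.1536] yawY -53.98 q7 -1.685 F [-1.5 -0.1 -1.7] M [-0.005  0.104 -0.026] w 0.0072 g 108
top 0 [170.2 253.4]
top -0.07 [180.3 255.2]
top -0.1 [184.1 255.9]
side 0 [294.3 282.7]
side -0.07 [296.1 307.4]
side -0.1 [296.8 317.4]
```

View pics/c6.png

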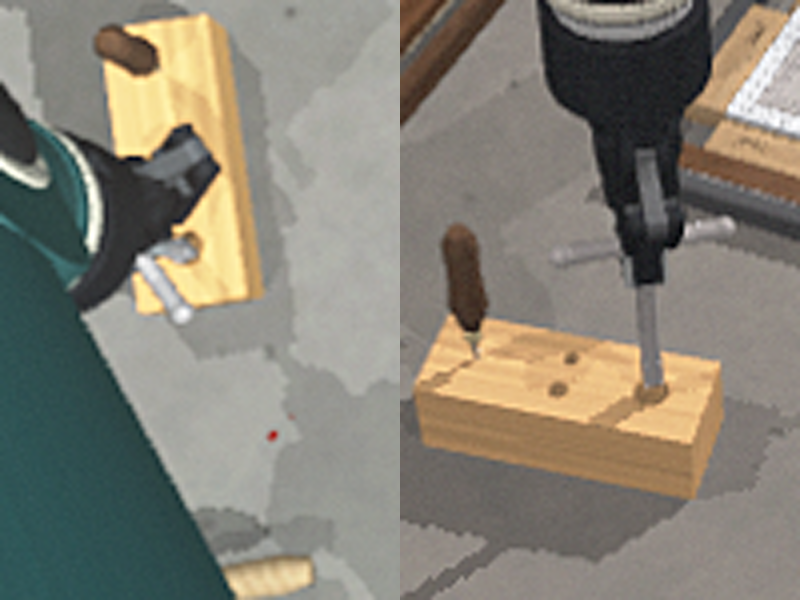

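```bash
python3 - <<'E'
from h import *
a=cv2.imread("pics/top6.png")[242:272,168:208]; b=cv2.imread("pics/side6.png")[300:330,280:320]
cv2.imwrite("pics/c7.png",np.hstack([cv2.resize(i,(400,300),interpolation=cv2.INTER_CUBIC) for i in(a,b)]))
E
```

```text
(no output)
```

View pics/c7.png

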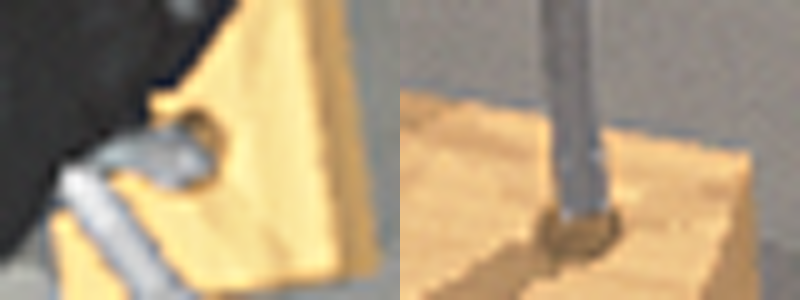

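Scaled: 0.0018 m / 0.5 = 0.0036, 0.001 m / 0.5 = 0.002.

```bash
python3 -m inch '[[[0.0036, 0.002, 0], 0, 0], [[0.0036, 0.002, 0], 0, 0], [[0.0036, 0.002, 0], 0, 0]]' >/dev/null; python3 st.py
python3 -m inch '[[[0, 0, 0.008], 0, 0], [[0, 0, 0.016], 0, 0], [[0, 0, 0.022], 0, 0], [[0, 0, 0.022], 0, 0]]' >/dev/null; python3 st.py
python3 -m inch '[[[0, 0, 0.006], 0, 0], [[0, 0, 0.006], 0, 0]]' >/dev/null; python3 st.py
```

```text
t 14.12 pos [0.527  0.3407 0.1579] yawY -53.85 q7 -1.683 F [ 0.4 -0.5 -1.1] M [ 0.015 -0.017  0.018] w 0.0073 g 108
t 14.45 pos [0.5257 0.3404 0.1447] yawY -53.80 q7 -1.687 F [-0.3 -0.5 -1.4] M [ 0.002 -0.01   0.005] w 0.0070 g 108
t 14.62 pos [0.5259 0.3406 0.1421] yawY -53.80 q7 -1.688 F [-0.6  0.4 -0.7] M [ 0.014 -0.038 -0.   ] w 0.0069 g 108
```

Scaled: 0.003 m / 0.5 = 0.006.

```bash
python3 -m inch '[[[0, 0, 0.006], 0, 0], [[0, 0, 0.006], 0, 0]]' >/dev/null; python3 st.py
python3 -m inch '[[[0, 0, 0.006], 0, 0], [[0, 0, 0.006], 0, 0]]' >/dev/null; python3 st.py
python3 - <<'E'
from h import *
o=[]
for n,(u,v,w,h) in(("top",(168,242,40,30)),("side",(260,270,80,60))):
    im,d=cams.snapshot(n); o.append(cv2.resize(im[v:v+h,u:u+w,::-1],(400,300),interpolation=cv2.INTER_CUBIC))
cv2.imwrite("pics/c8.png",np.hstack(o))
E
```

```text
t 14.78 pos [0.526  0.3406 0.1392] yawY -53.80 q7 -1.688 F [-0.3 -0.6 -1. ] M [0.019 0.04  0.019] w 0.0070 g 108
t 14.95 pos [0.526  0.3406 0.1362] yawY -53.81 q7 -1.689 F [-0.6  0.3 -1.3] M [-0.024  0.036 -0.022] w 0.0070 g 108
```

View pics/c8.png

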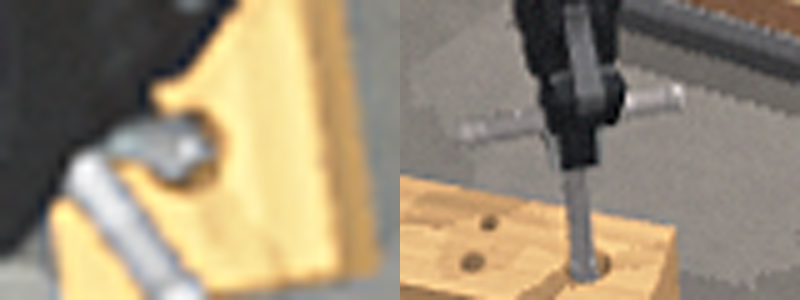

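Picture: the bit is inside the hole's mouth (side crop (585,272)), slightly toward +x/+y; I shift it back and go down.

Scaled: 0.01 m / 0.5 = 0.02, -0.0017 m / 0.5 = -0.0034.

```bash
python3 -m inch '[[[-0.0034, 0.0012, 0.004], 0, 0], [[-0.0034, 0.0012, 0.012], 0, 0], [[-0.0034, 0.0012, 0.02], 0, 0], [[-0.0034, 0.0012, 0.02], 0, 0]]' >/dev/null; python3 st.py
python3 -m inch '[[[0, 0, 0.008], 0, 0], [[0, 0, 0.016], 0, 0], [[0, 0, 0.024], 0, 0], [[0, 0, 0.024], 0, 0]]' >/dev/null; python3 st.py
python3 -m inch '[[[0, 0, 0.006], 0, 0], [[0, 0, 0.006], 0, 0]]' >/dev/null; python3 st.py
```

```text
t 15.38 pos [0.5247 0.3389 0.1256] yawY -53.81 q7 -1.691 F [-0.1  0.3 -1.3] M [-0.009  0.078 -0.038] w 0.0070 g 108
t 15.72 pos [0.5247 0.3389 0.1136] yawY -53.80 q7 -1.695 F [-0.6 -1.  -1.4] M [-0.028  0.019  0.044] w 0.0070 g 108
t 15.88 pos [0.525  0.3391 0.1112] yawY -53.80 q7 -1.696 F [ 0.5  0.2 -0.6] M [-0.032 -0.019 -0.075] w 0.0073 g 108
```

Scaled: 0.0015 m / 0.5 = 0.003.

```bash
python3 -m inch '[[[0, 0, 0.003], 0, 0], [[0, 0, 0.003], 0, 0]]' >/dev/null; python3 st.py
python3 -m inch '[[[0, 0, 0.003], 0, 0], [[0, 0, 0.003], 0, 0]]' >/dev/null; python3 st.py
python3 -m inch '[[[0, 0, 0.002], 0, 0], [[0, 0, 0.002], 0, 0]]' >/dev/null; python3 st.py
```

```text
t 16.05 pos [0.5251 0.3393 0.1101] yawY -53.80 q7 -1.696 F [ 0.2 -0.2 -0.7] M [0.071 0.014 0.03 ] w 0.0072 g 108
t 16.22 pos [0.5251 0.3392 0.1086] yawY -53.80 q7 -1.697 F [-0.6 -0.1 -0.7] M [-0.082  0.003 -0.042] w 0.0074 g 108
t 16.38 pos [0.5255 0.3394 0.1083] yawY -53.81 q7 -1.697 F [-0.6 -0.7  2.5] M [-0.122  0.18   0.025] w 0.0070 g 109
```

```bash
python3 -m inch '[[[0, 0, 0], 0, 0.02], [[0, 0, 0], 0, 0.03], [[0, 0, 0], 0, 0.05], [[0, 0, 0], 0, 0.085], [[0, 0, 0], 0, 0.085], [[0, 0, 0], 0, 0.085], [[0, 0, 0], 0, 0.085]]' 20 >/dev/null; python3 st.py
python3 -m inch '[[[0, 0, -0.04], 0, 0.085], [[0, 0, -0.08], 0, 0.085], [[0, 0, -0.16], 0, 0.085], [[0, 0, -0.24], 0, 0.085], [[0, 0, -0.3], 0, 0.085], [[0, 0, -0.3], 0, 0.085], [[0, 0, -0.3], 0, 0.085]]' >/dev/null; python3 st.py
python3 - <<'E'
from h import *
o=[]
for n,(u,v,w,h) in(("top",(160,180,260,195)),("side",(235,190,180,135+25))):
    im,d=cams.snapshot(n); o.append(cv2.resize(im[v:v+h,u:u+w,::-1],(400,300 if n=="top" else 356),interpolation=cv2.INTER_CUBIC))
    for k in("side_reglet","loupe","spare_quoin","key_bar"):
        for q in cams.place_of(k,n)[:1]: print(n,k,round(q["score"],2),round(q["location"][1]*640,1),round(q["location"][0]*480,1))
o[0]=cv2.copyMakeBorder(o[0],0,56,0,0,cv2.BORDER_CONSTANT)
cv2.imwrite("pics/c9.png",np.hstack(o))
E
```

```text
t 16.97 pos [0.5252 0.3393 0.1077] yawY -53.81 q7 -1.697 F [-0.2  1.3  0.2] M [ 0.009 -0.041 -0.025] w 0.0847 g 0
t 17.55 pos [0.526  0.3399 0.2602] yawY -53.81 q7 -1.656 F [-0.1 -0.8 -0.2] M [-0.001 -0.005 -0.047] w 0.0850 g 0
top side_reglet 0.89 352.3 250.8
top loupe 0.7 389.4 167.8
top spare_quoin 0.67 422.8 311.1
top key_bar 0.61 176.3 255.4
side side_reglet 0.54 425.5 254.0
side spare_quoin 0.51 422.9 213.7
side key_bar 0.69 296.3 300.4
```

View pics/c9.png

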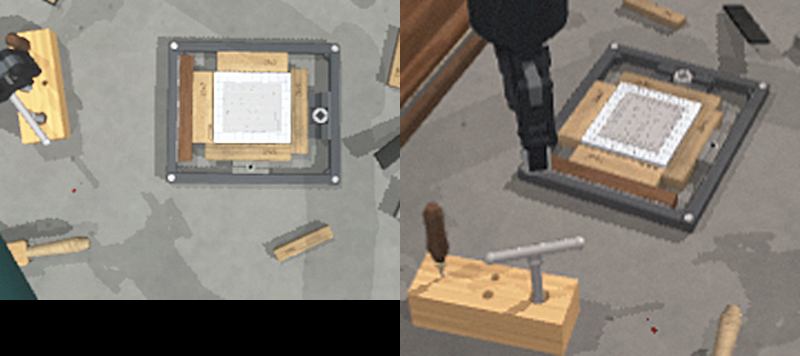

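The picture shows the key standing in the wide hole (side crop (537,280)), the gripper clear, and the furniture and bystanders in place.

```bash
python3 -c "
from bench import order; print(order.close_job())"
```

```text
the job is handed in; nothing more can be done
None
```

The job is handed in: I turned the quoin about a quarter turn past where it began to bear, and the key stands in the block's wide hole with everything else in place. The bearing point came from noisy torque readings, so the quarter turn could be off by about 10 degrees.

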